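# Try out the folding lid stay of a parts case: lock it open, unlock it, shut the lid

## Robot

A 6-joint arm with a two-finger parallel gripper is mounted at the origin on a cart in front of the work surface, level with it; the furniture and walls round the work are solid. World frame = base frame: x ahead of the robot, y to its left, z up, the work surface at z = 0. Lengths are in m, angles in rad, forces in N, time in s.
With the tool pointing down it reaches from about 0.25 to 0.775 m from the base axis. Payload 4 kg.
Tool frame: the origin (TCP) lies on the centre line of the jaws, within the pads' length; the fingertips stand 17 mm ahead of it and the grasp point (between the pads) lies 2 mm behind it; z points along the fingers, y is the line along which they close (so a half turn about z gives the same grasp; the last joint's range is limited). The gripper opens to 94 mm and grips with 3 to 60 N. Pads are 16 mm wide; open, the fingers measure 119 mm over their backs; the gripper's body (75 mm by 177 mm) begins 78 mm behind the grasp point.
Start: joints at [1.185, 0.087, 1.371, -0, 1.684, -0.103], TCP at [0.153, 0.528, 0.223] pointing down, gripper open.
Joint ranges: [-3.1, 3.1], [-0.76, 2.03], [0.27, 2.55], [-1.08, 4.22], [0.17, 2.65], [-2.57, 2.57]. Speed limits (rad/s): [2.79, 2.79, 3.14, 3.14, 3.14, 3.14].

## Interface

Orientations are given as [roll, pitch, yaw] about the fixed x, y, z axes, in that order (R = Rz(yaw) Ry(pitch) Rx(roll)).
In Python, from bench import robot gives the robot as it stands.
- The arm moves only by the tool servo_tool, never from a script. Its argument "plan" is a list of rows, each a list of 7 numbers: the shift along the tool's x, y, z normalised to -1 to 1, where 1 is 0.1 m, then the turn, a rotation vector about the tool's x, y, z normalised to -1 to 1, where 1 is pi/2 rad, then the finger opening in mm, from 0 to 94. In form: [[x, y, z, ax, ay, az, gripper], ...]. A call has 1 to 12 rows; each row is the pose to reach, as a shift and turn from the pose commanded when the call began, along the tool's axes at that moment; what a row does not reach only later rows make up. A row lasts 1/12 s, in which the tool goes at most 41.7 mm and 7.16 degrees, less where a joint would pass 70% of its speed; a pose out of reach is approached as far as the arm can. A call with a number of a shift or a turn outside -1 to 1 is refused whole. A call with a gripper value outside its range is refused whole. The fingers move at their own pace and stop on an object; the grip force is fixed at half the most. Time passes only in rows, so rows that repeat a pose let the fingers close. It gives the time, the measured TCP pose, the force, the opening and the grip force at its end, in the units of the state.
- robot.get_obs(): the state, without advancing time (a new reading comes with each control period).
- robot.snapshot(name): name is "scene" or "top" or "wrist"; returns the picture (384x512x3 uint8, red, green, blue); there is no depth.
- robot.camera_params(name): a dict with "camera_matrix" (3x3 intrinsics, pixels), "rvec" (rotation vector, rad) and "tvec" (3), from world to camera coordinates, as OpenCV has them; the wrist camera has in their place "tool_from_camera" (4x4, takes a point from camera to tool coordinates, whose origin is the TCP and whose axes are the flange's). Camera axes: x right, y down, z forward; pixel columns grow to the right and rows downward; lengths in m; the calibration is good to about 2 mm. A picture is of the moment at which its call begins: read the wrist's pose just before it. camera_params takes no time and is no camera call.
- robot.close_job(): hands the job in; it is judged then, once.
Trained networks look in the newest picture that a camera, given by its name, has taken for a name from the list of things; names that differ only in an ending like _2 or _b are one class to them, and where a whole thing is asked for, a point or a joint stands for the part that bears it (a point fixed in the world has none). Each returns a list of dicts, best first, with "conf" (0 to 1); they miss things now and then, are a little off and sometimes report something else, mostly with a low value. They report only what shows in the picture. A call takes as long as a camera call.
- robot.find_in(thing, camera): "extent" ([centre column, centre row, width, height] in pixels, round what is visible of it).
The state is a dict: "time": time; "joint_positions": joint angles; "qvel": joint speeds; "joint_torque": joint torques, N m; "tool_pos": TCP position; "ee_rot": TCP orientation; "wrist_force": force on the tool from outside, world axes, zero at the start; "wrist_torque": the same for the moment, N m; "width": finger opening in m; "finger_force": force on a finger pad.
Only numpy, scipy, OpenCV 4.12 (cv2) and the standard library are available. Lean on these libraries where they do the work, as an engineer would, in place of code of your own. Each camera call takes 0.05 s, during which the arm holds its last target. There are 200 camera calls.

## Task

A new folding stay has been fitted to the blue steel case; try it out. Raise the lid until the stay straightens and locks, and let go so that the stay alone holds the lid up for a moment; then fold the stay's knee (red knob) back so that the lid comes down fully shut. Do not disturb the bottle, the solder spool and the heat sink.

Things in the scene. Friction and masses are not known exactly. Their poses are not given: they have to be found in the camera images.
- case: Blue steel case that does not move: 160 mm deep (x), 180 mm wide (y), rim at 80 mm, top of the shut lid at 94 mm. Origin: centre of its underside, on the bench. Its +x points from the front (pull bar) to the back (hinge), +y to its left side, where the folding stay is, z up.
- lid (a joint): Lid angle in rad: 0 shut, grows as it opens. The straight stay stops it at 1.14; let go there, it settles back to 1.12, locked. Lid 0.6 kg, 160 x 180 x 12 mm, hinge damped: unlocked and let go, it sinks shut by itself in about 2 to 5 s. Lifting it at the bar takes about 3 to 5 N.
- knee (a joint): Knee angle of the stay, rad: 0 folded (lid shut), 2.65 links in line, 3.00 at its stop past straight (locked). A spring carries it to the stop once the lid is raised to within 0.01 rad of its highest; let go lower, the lid sinks again. To unlock, push the knee back through straight (the lid rises slightly): below about 1.9 it folds on and the lid sinks; above, it may lock again.
- lid_bar (a point): Middle of the pull bar: round steel, 10 mm thick, 110 mm long along the case's y, on two arms 40 mm in front of the lid's front edge (35 mm free gap), 200 mm from the hinge line; shut, 87 mm above the bench with nothing below it. Hook it from below with the fingertips or pinch it. It swings up and back about the hinge line.
- lid_hinge (a point): Middle of the hinge line, at the case's back rim, 80 mm above the bench; the line runs along the case's y.
- stay_pivot (a point): Pivot of the stay's lower link on the case's left side, at (-40, 96, 40) mm in the case's axes. Lower and upper link are 82 mm each between pivots, joined at the knee; the upper one pivots on the lid's left edge, 120 mm from the hinge line.
- knee_knob (a point): Middle of the red knob on the stay's knee: a cylinder 20 mm thick, 40 mm long, along the case's y, standing out to its left (this point is 131 mm from the case's middle plane). In the case's axes it stands at x = -20, z = 120 mm when locked; pushed back (+x) it swings back and down, 82 mm round the stay pivot, to x = 40, z = 60 mm when shut. A few newtons move it.
- ipa_bottle: White dropper bottle with blue cap, 42 mm thick, 125 mm high, standing beyond the red glue gun, to the right of the case; a bystander. Origin: centre of its underside.
- solder_spool: White solder spool, 54 mm across, 42 mm high, standing on a rim; a bystander. Origin: centre of its underside.
- heat_sink: Aluminium finned heat sink, 30 x 40 x 22 mm; a bystander. Origin: centre of its underside.

How it is judged:
On the way:
1. the lid stands open on the locked stay, with the robot touching nothing of the case (value of joint lid above 1.06 rad and value of joint knee above 2.85 rad and contact force between each of the arm, the fingers and case below 0.1 N), for 0.5 s.
At the end, for the whole second after the job is handed in: After the lid has stood open on the locked stay by itself for half a second (lid angle over 1.06 rad, knee past 2.85 rad, robot clear of the case), the lid is fully shut (within 0.03 rad), the stay is folded (knee under 0.4 rad) and the lid is at rest (value of joint lid below 0.03 rad and value of joint knee below 0.4 rad and velocity of joint lid between -0.05 and 0.05 rad/s); the robot touches nothing.
It fails at once if ipa bottle pushed more than 20 mm or tipped (distance of ipa_bottle from where it was at the start of the episode above 0.02 m or angle between ipa_bottle's own z axis and vertical above 0.35 rad).
It fails at once if solder spool pushed more than 20 mm or tipped (distance of solder_spool from where it was at the start of the episode above 0.02 m or angle between solder_spool's own z axis and vertical above 0.35 rad).
It fails at once if heat sink pushed more than 20 mm or tipped (distance of heat_sink from where it was at the start of the episode above 0.02 m or angle between heat_sink's own z axis and vertical above 0.35 rad).
It also fails if it takes over 54 s, if anything falls off the work surface, if the arm or the gripper's body presses on something with over 40 N, if the wrist force passes 120 N, or if a joint passes its speed limit or range.

## Working session

There is one attempt and no reset: what is moved stays moved. The work goes in short steps, Python scripts to look and compute and a tool call to move; the robot and the scene stay as the last step left them, time stands still between calls to the robot, and variables do not carry over. Pictures are saved under pics/ and viewed, at most 10 in all, crops included, and the job is handed in when it is done.

Besides the shell and the picture viewer there is one more tool, called after "Emit:" as name(argument=value, ...) on one line, values as JSON. servo_tool: Moves the arm, as the interface text tells. Scaled input: -1 to 1 covers 0.1 m each way for a shift and pi/2 rad each way for a turn. Its arguments: {"type":"object","properties":{"plan":{"type":"array","items":{"type":"array","items":{"type":"number"}}}},"required":["plan"]}

```bash
mkdir -p pics; cat > h.py <<'E'
import numpy as np, cv2
from bench import robot
def shot(cam,name):
    im=robot.snapshot(cam); cv2.imwrite(f'pics/{name}.png',im[:,:,::-1]); return im
def ray(cam,u,v):
    p=robot.camera_params(cam); K=np.array(p['camera_matrix']); R=cv2.Rodrigues(np.array(p['rvec'],float))[0]; t=np.array(p['tvec'],float).ravel()
    return -R.T@t, R.T@np.linalg.inv(K)@[u,v,1]
def atz(cam,u,v,z):
    c,d=ray(cam,u,v); return c+d*(z-c[2])/d[2]
def proj(cam,P):
    p=robot.camera_params(cam); return cv2.projectPoints(np.array(P,float).reshape(-1,3),np.array(p['rvec'],float),np.array(p['tvec'],float),np.array(p['camera_matrix'],float),None)[0].reshape(-1,2)
E
python3 - <<'E'
from h import *
for c in ['scene','top']:
    shot(c,c+'0')
    for n in ['case','lid','lid_bar','knee_knob','ipa_bottle','solder_spool','heat_sink']:
        r=robot.find_in(n,c)
        print(c,n,[(np.round(q['extent']).tolist(),round(q['conf'],2)) for q in r[:2]])
print(robot.get_obs())
E
```

```text
scene case [([250.0, 215.0, 119.0, 100.0], 0.89)]
scene lid [([254.0, 208.0, 108.0, 85.0], 0.55)]
scene lid_bar [([256.0, 208.0, 107.0, 88.0], 0.84)]
scene knee_knob [([213.0, 234.0, 44.0, 22.0], 0.61), ([251.0, 215.0, 116.0, 101.0], 0.32)]
scene ipa_bottle [([253.0, 120.0, 16.0, 36.0], 0.92)]
scene solder_spool [([240.0, 312.0, 29.0, 28.0], 0.69)]
scene heat_sink [([312.0, 160.0, 16.0, 15.0], 0.63)]
top case [([237.0, 177.0, 105.0, 104.0], 0.75), ([152.0, 162.0, 26.0, 21.0], 0.43)]
top lid [([234.0, 181.0, 98.0, 96.0], 0.76)]
top lid_bar [([234.0, 183.0, 99.0, 97.0], 0.76)]
top knee_knob [([212.0, 142.0, 32.0, 35.0], 0.56)]
top ipa_bottle [([360.0, 200.0, 28.0, 17.0], 0.86)]
top solder_spool [([152.0, 163.0, 26.0, 20.0], 0.7), ([237.0, 181.0, 102.0, 94.0], 0.38)]
top heat_sink [([306.0, 256.0, 15.0, 20.0], 0.55)]
{'time': 0.8, 'joint_positions': array([ 1.18488205e+00,  8.71762385e-02,  1.37070846e+00, -3.37436660e-05,
        1.68361383e+00, -1.03092413e-01]), 'qvel': array([-1.37253546e-04,  2.72294517e-04,  5.08108390e-04,  7.52364027e-05,
       -1.47342212e-04, -7.84972693e-04]), 'joint_torque': array([-7.35658032e-04, -3.39992130e+01, -3.02578390e+01,  7.17225764e-02,
        2.33603152e-02,  5.33890628e-06]), 'tool_pos': array([0.1535002 , 0.5281521 , 0.22251458]), 'ee_rot': array([3.14150248e+00, 4.30373237e-05, 2.85876699e+00]), 'wrist_force': array([ 0.35156205,  0.0368025 , -0.32482114]), 'wrist_torque': array([ 0.03578414, -0.01398543,  0.01761086]), 'finger_force': 0.0, 'width': 0.09403737547205779}
```

View pics/scene0.png

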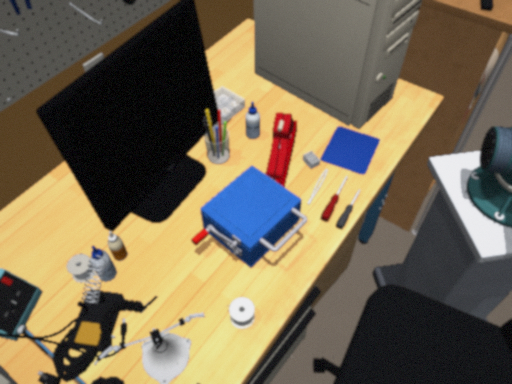

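View pics/top0.png

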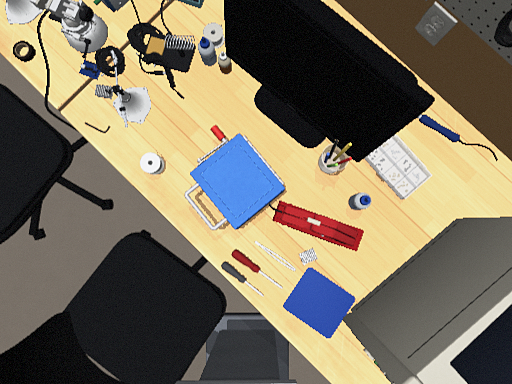

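The scene shows the case at about (250,215), with the pull bar toward the lower right and the red knob at about (200,237). The top view shows the lid at about (237,181), the bar at the lower left (205,208) and the knob at (218,132). The spool is at (152,163), the sink at (308,256) and the bottle at (360,201).

```bash
python3 - <<'E'
from h import *
im=cv2.imread('pics/top0.png'); hsv=cv2.cvtColor(im,cv2.COLOR_BGR2HSV)
m=cv2.inRange(hsv,(100,120,90),(125,255,255)); m[:,:170]=0;m[:,295:]=0;m[:125]=0;m[240:]=0
c=max(cv2.findContours(m,0,2)[0],key=cv2.contourArea)
r=cv2.minAreaRect(c); b=cv2.boxPoints(r); print('area',cv2.contourArea(c),r)
P=np.array([atz('top',u,v,.094) for u,v in b]); print(P.round(4)); print('edges',np.linalg.norm(np.diff(P[[0,1,2,3,0]],axis=0),axis=1), 'mid',P.mean(0))
rm=cv2.inRange(hsv,(0,150,100),(8,255,255))|cv2.inRange(hsv,(172,150,100),(180,255,255)); rm[:,:200]=0;rm[:,235:]=0;rm[:120]=0;rm[150:]=0
ys,xs=np.nonzero(rm);print('knob px',xs.mean(),ys.mean(),atz('top',xs.mean(),ys.mean(),.06))
for n,u,v,z in [('bar',205,208,.087),('spool',152,163,.042),('sink',306,256,.022),('bottle',360,201,.06)]: print(n,atz('top',u,v,z).round(3))
print(proj('top',[[0,0,0],[.3,0,0],[0,.3,0],[.153,.528,.1]]).round(), ray('top',0,0)[0],ray('scene',0,0)[0])
E
```

```text
area 4565.0 ((236.73709106445312, 180.76068115234375), (73.17433166503906, 64.92839050292969), 50.44033432006836)
[[ 0.689   0.1027  0.094 ]
 [ 0.79   -0.0213  0.094 ]
 [ 0.6483 -0.1337  0.094 ]
 [ 0.5496 -0.0105  0.094 ]]
edges [0.15993266 0.18089729 0.15780746 0.17960609] mid [ 0.66921416 -0.01571097  0.094     ]
knob px 217.20560747663552 132.22429906542055 [0.79839308 0.03535027 0.06      ]
bar [0.603 0.063 0.087]
spool [0.724 0.208 0.042]
sink [ 0.478 -0.189  0.022]
bottle [ 0.616 -0.323  0.06 ]
[[236. 445.]
 [235. 325.]
 [119. 446.]
 [  6. 403.]] [ 0.56423181 -0.07835421  1.01668615] [0.75150868 0.61299706 0.96516676]
```

```bash
python3 - <<'E'
import cv2
a=cv2.imread('pics/top0.png')[110:240,140:300]; b=cv2.imread('pics/scene0.png')[155:285,180:340]
cv2.imwrite('pics/crop.png',cv2.resize(cv2.hconcat([a,b]),None,fx=2.5,fy=2.5,interpolation=cv2.INTER_CUBIC))
E
```

```text
(no output)
```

View pics/crop.png

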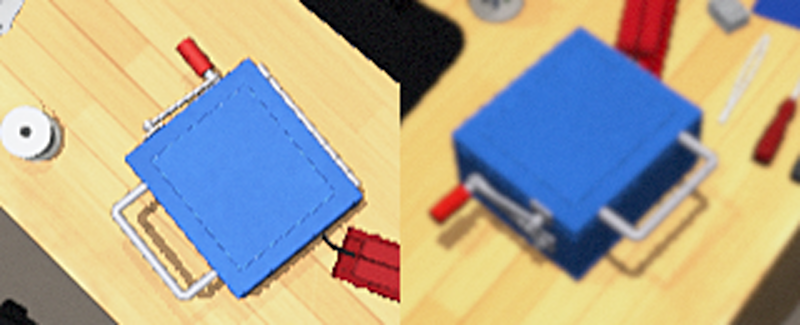

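```bash
cat >> h.py <<'E'
from scipy.spatial.transform import Rotation as Ro
O=np.array([.669,-.016,0]); YAW=-.893
C=np.array([[np.cos(YAW),-np.sin(YAW),0],[np.sin(YAW),np.cos(YAW),0],[0,0,1]])
def w(p): return O+C@(np.array(p,float)/1000)      # case mm -> world
def cs(P): return C.T@(np.array(P)-O)*1000
GY=np.pi+YAW-np.pi/2   # tool y = case x, pointing down
def bar(t): a=t+.035; return np.array([80-200*np.cos(a),0,80+200*np.sin(a)])
def row(pw,yaw=GY,frm=None):
    o=robot.get_obs(); R=Ro.from_euler('xyz',o['ee_rot']); Rt=Ro.from_euler('xyz',[np.pi,0,yaw])
    return np.r_[R.inv().apply(np.array(pw)-o['tool_pos'])/.1,(R.inv()*Rt).as_rotvec()/(np.pi/2)].round(3)
E
python3 - <<'E'
from h import *
print(GY, w(bar(0)), [w(bar(t)).round(3).tolist() for t in (.5,1.14)], row(w(bar(0)+[0,0,130])))
print(proj('top',[w(bar(0)),w(bar(0)+[0,55,0]),w(bar(0)-[0,55,0]),w([40,131,60])]).round(1),proj('scene',[w(bar(0)+[0,55,0]),w(bar(0)-[0,55,0]),w([40,131,60])]).round(1))
E
```

```text
0.6777963267948968 [0.59382745 0.07737937 0.08699857] [[0.611, 0.056, 0.182], [0.671, -0.018, 0.265]] [-5.486 -3.1    0.055  0.    -0.     1.388]
[[199.2 212. ]
 [185.2 194.8]
 [213.4 229.3]
 [217.4 133.1]] [[273.9 249.6]
 [305.4 218.3]
 [199.2 236.5]]
```

Emit:
servo_tool(plan=[[-1,-0.55,0,0,0,0.95,94],[-1,-0.55,0,0,0,0.95,94],[-1,-0.55,0,0,0,0.95,60],[-1,-0.55,0,0,0,0.95,30],[-1,-0.55,0,0,0,0.95,30],[-1,-0.55,0,0,0,0.95,30],[-1,-0.55,0,0,0,0.95,30],[-1,-0.55,0,0,0,0.95,30],[-1,-0.55,0,0,0,0.95,30],[-1,-0.55,0,0,0,0.95,30],[-1,-0.55,0,0,0,0.95,30],[-1,-0.55,0,0,0,0.95,30]])

```text
time: 1.8
tool_pos: [0.2342, 0.4474, 0.2226]
ee_rot: [3.142, -0.0, 1.36]
wrist_force: [-0.4, 0.6, 0.7]
width: 0.0317
finger_force: 0.0
```

```bash
python3 - <<'E'
from h import *
o=robot.get_obs(); print(o['time'],o['tool_pos'],o['ee_rot'],o['joint_positions'],o['width'],row(w(bar(0)+[0,0,130])))
E
```

```text
1.8 [0.23416961 0.44744297 0.22256408] [ 3.14153311e+00 -2.27862759e-04  1.36043493e+00] [ 9.76311298e-01 -1.35130943e-02  1.47457674e+00  3.03683212e-05
  1.68029544e+00  1.18667603e+00] 0.03167665320552334 [-2.868  4.29   0.055 -0.    -0.     0.435]
```

The predicted bar ends and knob match the picture to within about 1 px, so I'll go on with the transit.

Emit:
servo_tool(plan=[[-0.7,1,0,0,0,0.435,30],[-0.7,1,0,0,0,0.435,30],[-0.7,1,0,0,0,0.435,30],[-0.7,1,0,0,0,0.435,30],[-0.7,1,0,0,0,0.435,30],[-0.7,1,0,0,0,0.435,30],[-0.7,1,0,0,0,0.435,30]])

```text
time: 2.38
tool_pos: [0.3182, 0.3583, 0.2226]
ee_rot: [-3.141, -0.0, 0.681]
wrist_force: [0.1, 0.0, 0.4]
width: 0.0296
finger_force: 0.0
```

```bash
python3 - <<'E'
from h import *
print(robot.get_obs()['tool_pos'],row(w(bar(0)+[0,0,130])))
E
```

```text
[0.31819815 0.35827477 0.22257403] [ 3.720e-01  3.918e+00  5.500e-02 -0.000e+00 -0.000e+00  2.000e-03]
```

Emit:
servo_tool(plan=[[0.1,1,0,0,0,0,30],[0.1,1,0,0,0,0,30],[0.1,1,0,0,0,0,30]])

```text
time: 2.63
tool_pos: [0.3908, 0.2851, 0.2225]
ee_rot: [3.139, -0.0, 0.684]
wrist_force: [1.4, 0.7, -0.2]
width: 0.0302
finger_force: 0.0
```

Emit:
servo_tool(plan=[[0.1,1,0,0,0,0,30],[0.1,1,0,0,0,0,30],[0.1,1,0,0,0,0,30]])

```text
time: 2.88
tool_pos: [0.4622, 0.2131, 0.2223]
ee_rot: [3.139, 0.0, 0.682]
wrist_force: [-0.2, 1.6, 0.0]
width: 0.0302
finger_force: 0.0
```

Emit:
servo_tool(plan=[[0.1,1,0,0,0,0,30],[0.1,1,0,0,0,0,30],[0.1,1,0,0,0,0,30],[0.1,1,0,0,0,0,30],[0.1,1,0,0,0,0,30],[0.1,1,0,0,0,0,30]])

```text
time: 3.38
tool_pos: [0.5299, 0.1457, 0.2225]
ee_rot: [-3.141, 0.0, 0.685]
wrist_force: [0.2, 0.1, -0.0]
width: 0.0299
finger_force: 0.0
```

```bash
python3 - <<'E'
from h import *
o=robot.get_obs();print(o['tool_pos'],o['joint_positions'],row(w(bar(0)+[0,0,130])),row(w(bar(0)+[0,0,5])))
E
```

```text
[0.529903   0.14574629 0.22245411] [1.64749866e-01 8.66419737e-02 1.37140305e+00 8.01668677e-04
 1.68408417e+00 1.05069288e+00] [ 0.063  0.934  0.054 -0.001  0.     0.005] [ 6.300e-02  9.350e-01  1.304e+00 -1.000e-03  0.000e+00  5.000e-03]
```

Emit:
servo_tool(plan=[[0.06,0.5,0,0,0,0,30],[0.06,0.93,0.1,0,0,0,30],[0.06,0.93,0.3,0,0,0,30],[0.06,0.93,0.6,0,0,0,30],[0.06,0.93,0.6,0,0,0,30],[0.06,0.93,0.6,0,0,0,30]])

```text
time: 3.88
tool_pos: [0.5919, 0.078, 0.1608]
ee_rot: [-3.138, 0.004, 0.686]
wrist_force: [-0.1, 0.6, 0.7]
width: 0.0299
finger_force: 0.0
```

```bash
python3 - <<'E'
from h import *
a=shot('scene','s1'); b=shot('wrist','w1')
cv2.imwrite('pics/c1.png',cv2.hconcat([cv2.resize(a[110:302,130:386],(400,300)),cv2.resize(b,(400,300))])[:,:,::-1])
o=robot.get_obs();print(cs(o['tool_pos']),row(w(bar(0)+[0,0,5])))
E
```

```text
[-120.20821684    0.57344913  164.58746087] [-0.007  0.002  0.726  0.001 -0.001  0.005]
```

View pics/c1.png

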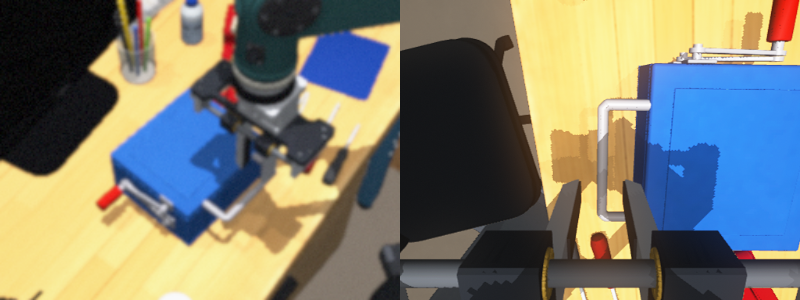

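The wrist picture shows the two fingers (at about x 570 and 635) on either side of the bar (x≈605), with the inner one in the gap. Next I'll go down and close.

Emit:
servo_tool(plan=[[0,0,0.25,0,0,0,30],[0,0,0.5,0,0,0,30],[0,0,0.72,0,0,0,30],[0,0,0.72,0,0,0,30],[0,0,0.72,0,0,0,30],[0,0,0.72,0,0,0,0],[0,0,0.72,0,0,0,0],[0,0,0.72,0,0,0,0],[0,0,0.72,0,0,0,0],[0,0,0.72,0,0,0,0]])

```text
time: 4.82
tool_pos: [0.5941, 0.0783, 0.0929]
ee_rot: [-3.14, -0.003, 0.684]
wrist_force: [-2.9, 3.4, 7.0]
width: 0.009
finger_force: 30.0
```

```bash
python3 - <<'E'
from h import *
o=robot.get_obs();print(cs(o['tool_pos']))
for t0 in (0,.42,.8):
    print([ [0,*((bar(t)-bar(t0))[[0,2]]*[1,-1]/100).round(3)] for t in np.linspace(t0,min(t0+.42,1.11),10 )[1:]])
E
```

```text
[-120.36789036    0.80782763   92.91673772]
[[0, np.float64(0.005), np.float64(-0.093)], [0, np.float64(0.015), np.float64(-0.186)], [0, np.float64(0.029), np.float64(-0.278)], [0, np.float64(0.048), np.float64(-0.37)], [0, np.float64(0.07), np.float64(-0.46)], [0, np.float64(0.097), np.float64(-0.55)], [0, np.float64(0.128), np.float64(-0.638)], [0, np.float64(0.163), np.float64(-0.724)], [0, np.float64(0.202), np.float64(-0.809)]]
[[0, np.float64(0.043), np.float64(-0.083)], [0, np.float64(0.09), np.float64(-0.164)], [0, np.float64(0.14), np.float64(-0.242)], [0, np.float64(0.194), np.float64(-0.318)], [0, np.float64(0.252), np.float64(-0.392)], [0, np.float64(0.313), np.float64(-0.462)], [0, np.float64(0.377), np.float64(-0.53)], [0, np.float64(0.444), np.float64(-0.595)], [0, np.float64(0.515), np.float64(-0.656)]]
[[0, np.float64(0.052), np.float64(-0.045)], [0, np.float64(0.105), np.float64(-0.089)], [0, np.float64(0.16), np.float64(-0.131)], [0, np.float64(0.216), np.float64(-0.17)], [0, np.float64(0.274), np.float64(-0.208)], [0, np.float64(0.333), np.float64(-0.244)], [0, np.float64(0.393), np.float64(-0.278)], [0, np.float64(0.454), np.float64(-0.309)], [0, np.float64(0.516), np.float64(-0.339)]]
```

Emit:
servo_tool(plan=[[0,0.005,-0.09,0,0,0,0],[0,0.015,-0.185,0,0,0,0],[0,0.03,-0.28,0,0,0,0],[0,0.05,-0.37,0,0,0,0],[0,0.07,-0.46,0,0,0,0],[0,0.095,-0.55,0,0,0,0],[0,0.13,-0.64,0,0,0,0],[0,0.165,-0.725,0,0,0,0],[0,0.2,-0.81,0,0,0,0],[0,0.2,-0.81,0,0,0,0],[0,0.2,-0.81,0,0,0,0]])

```text
time: 5.73
tool_pos: [0.6058, 0.0634, 0.1727]
ee_rot: [-3.137, -0.002, 0.685]
wrist_force: [-2.7, 7.3, 0.6]
width: 0.0088
finger_force: 30.0
```

```bash
python3 - <<'E'
from h import *
o=robot.get_obs();print(cs(o['tool_pos']),bar(.42))
E
```

```text
[-101.50318271    0.61115409  172.67507585] [-99.65220564   0.         167.89246276]
```

Emit:
servo_tool(plan=[[0,0.045,-0.08,0,0,0,0],[0,0.09,-0.165,0,0,0,0],[0,0.14,-0.24,0,0,0,0],[0,0.195,-0.32,0,0,0,0],[0,0.25,-0.39,0,0,0,0],[0,0.315,-0.46,0,0,0,0],[0,0.375,-0.53,0,0,0,0],[0,0.445,-0.595,0,0,0,0],[0,0.515,-0.655,0,0,0,0],[0,0.515,-0.655,0,0,0,0]])

```text
time: 6.57
tool_pos: [0.6377, 0.0236, 0.2416]
ee_rot: [-3.137, -0.003, 0.685]
wrist_force: [-7.6, 6.9, 10.2]
width: 0.0091
finger_force: 30.0
```

```bash
python3 - <<'E'
from h import *
o=robot.get_obs();c=cs(o['tool_pos']);print(c)
for t in(.84,.95,1.0,1.05,1.1,1.12,1.14,1.16): print(t,(bar(t)-bar(.84))[[0,2]]/100,bar(t))
E
```

```text
[-50.4931326    0.49389506 241.56760286]
0.84 [0. 0.] [-48.19937163   0.         233.50870045]
0.95 [0.17626749 0.13145718] [-30.57262289   0.         246.65441809]
1.0 [0.26094185 0.18463771] [-22.10518653   0.         251.97247129]
1.05 [0.34816831 0.23351982] [-13.38254038   0.         256.86068289]
1.1 [0.43772885 0.27798134] [ -4.42648652   0.         261.30683488]
1.12 [0.47415665 0.29450291] [ -0.78370682   0.         262.95899189]
1.14 [0.51090757 0.31029267] [  2.89138528   0.         264.53796773]
1.16 [0.54796691 0.3253443 ] [  6.59731979   0.         266.04313086]
```

Emit:
servo_tool(plan=[[0,0.06,-0.045,0,0,0,0],[0,0.12,-0.09,0,0,0,0],[0,0.18,-0.13,0,0,0,0],[0,0.24,-0.165,0,0,0,0],[0,0.3,-0.2,0,0,0,0],[0,0.35,-0.23,0,0,0,0],[0,0.4,-0.25,0,0,0,0],[0,0.44,-0.27,0,0,0,0],[0,0.48,-0.29,0,0,0,0],[0,0.48,-0.29,0,0,0,0]])

```text
time: 7.4
tool_pos: [0.6689, -0.0154, 0.2721]
ee_rot: [3.139, -0.004, 0.684]
wrist_force: [-5.0, 3.3, 12.0]
width: 0.0091
finger_force: 30.0
```

```bash
python3 - <<'E'
from h import *
o=robot.get_obs();c=cs(o['tool_pos']);print(c,C.T@o['wrist_force'])
E
```

```text
[ -0.51318569   0.27481276 272.06286625] [-5.72265233 -1.87441623 12.02284941]
```

Emit:
servo_tool(plan=[[0,0.02,-0.01,0,0,0,0],[0,0.035,-0.015,0,0,0,0],[0,0.035,-0.015,0,0,0,0],[0,0.035,-0.015,0,0,0,0]])

```text
time: 7.73
tool_pos: [0.6705, -0.0174, 0.2731]
ee_rot: [3.141, -0.004, 0.685]
wrist_force: [-6.7, 4.4, 11.6]
width: 0.009
finger_force: 30.0
```

Emit:
servo_tool(plan=[[0,0.02,-0.01,0,0,0,0],[0,0.02,-0.01,0,0,0,0],[0,0.02,-0.01,0,0,0,0]])

```text
time: 7.98
tool_pos: [0.6711, -0.0182, 0.2735]
ee_rot: [-3.14, -0.003, 0.685]
wrist_force: [-7.0, 5.0, 10.4]
width: 0.0091
finger_force: 30.0
```

```bash
python3 - <<'E'
from h import *
o=robot.get_obs();c=cs(o['tool_pos']);print(c,C.T@o['wrist_force'])
a=shot('scene','s2');b=shot('wrist','w2')
print([(np.round(q['extent']).tolist(),round(q['conf'],2)) for q in robot.find_in('knee_knob','scene')[:2]],proj('scene',[w([-20,131,120]),w([-40+82*np.cos(.9),131,40+82*np.sin(.9)])]))
cv2.imwrite('pics/c2.png',cv2.hconcat([cv2.resize(a[110:302,130:386],(400,300)),cv2.resize(b,(400,300))])[:,:,::-1])
E
```

```text
[  3.03024728   0.27402943 273.52720162] [-8.28677203 -2.26774927 10.41295258]
[([213.0, 219.0, 23.0, 51.0], 0.64)] [[215.72064005 237.55989245]
 [206.30093622 233.30219214]]
```

View pics/c2.png

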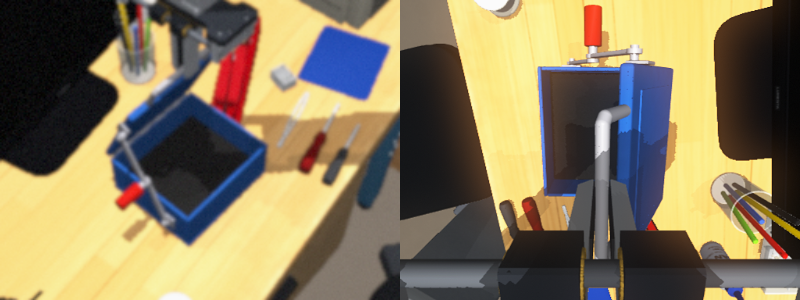

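The knob is at scene px (213,235) and the links are almost straight, not past the centre yet. I'll push a little further and watch the force.

Emit:
servo_tool(plan=[[0,0.02,-0.01,0,0,0,0],[0,0.025,-0.01,0,0,0,0],[0,0.025,-0.01,0,0,0,0],[0,0.025,-0.01,0,0,0,0]])

```text
time: 8.47
tool_pos: [0.6715, -0.0186, 0.2737]
ee_rot: [-3.135, -0.001, 0.687]
wrist_force: [-10.5, 8.0, 9.9]
width: 0.0089
finger_force: 30.0
```

Emit:
servo_tool(plan=[[0,0.02,-0.01,0,0,0,0],[0,0.025,-0.01,0,0,0,0],[0,0.025,-0.01,0,0,0,0],[0,0.025,-0.01,0,0,0,0]])

```text
time: 8.8
tool_pos: [0.6717, -0.0188, 0.2738]
ee_rot: [-3.13, 0.0, 0.689]
wrist_force: [-12.4, 11.4, 7.8]
width: 0.0089
finger_force: 30.0
```

```bash
python3 - <<'E'
from h import *
o=robot.get_obs();c=cs(o['tool_pos']);print(c,C.T@o['wrist_force'])
def knob(n):
    a=shot('scene',n); hsv=cv2.cvtColor(a,cv2.COLOR_RGB2HSV)
    m=cv2.inRange(hsv,(0,150,100),(8,255,255))|cv2.inRange(hsv,(172,150,100),(180,255,255)); m[:,:185]=0;m[:,235:]=0;m[:200]=0;m[260:]=0
    y,x=np.nonzero(m);return x.mean(),y.mean()
print(knob('s3'))
for g in (1.33,1.13,1.0,.9): print(g,proj('scene',w([-40+82*np.cos(g),131,40+82*np.sin(g)])))
E
```

```text
[  3.90777599   0.31774672 273.84864173] [-16.62396212  -2.52695145   7.83903345]
(np.float64(211.85314685314685), np.float64(234.4825174825175))
1.33 [[215.88008783 237.76925863]]
1.13 [[211.03445658 235.03116794]]
1.0 [[208.23338983 233.86325146]]
0.9 [[206.30093622 233.30219214]]
```

Emit:
servo_tool(plan=[[0,0.01,-0.01,0,0,0,0],[0,0.01,-0.01,0,0,0,0],[0,0.01,-0.01,0,0,0,0],[0,0.01,-0.01,0,0,0,0],[0,-0.015,0,0,0,0,0],[0,-0.03,0.01,0,0,0,0],[0,-0.04,0.015,0,0,0,0],[0,-0.05,0.02,0,0,0,0],[0,-0.05,0.02,0,0,0,0],[0,-0.05,0.02,0,0,0,0]])

```text
time: 9.68
tool_pos: [0.671, -0.0181, 0.2735]
ee_rot: [-3.14, -0.003, 0.686]
wrist_force: [-8.1, 5.5, 10.6]
width: 0.0089
finger_force: 30.0
```

```bash
cat >>h.py <<'E'
def knob(n):
    a=shot('scene',n); hsv=cv2.cvtColor(a,cv2.COLOR_RGB2HSV)
    m=cv2.inRange(hsv,(0,150,100),(8,255,255))|cv2.inRange(hsv,(172,150,100),(180,255,255)); m[:,:185]=0;m[:,235:]=0;m[:200]=0;m[260:]=0
    y,x=np.nonzero(m);return x.mean(),y.mean()
E
python3 - <<'E'
from h import *
o=robot.get_obs();c=cs(o['tool_pos']);print(c,C.T@o['wrist_force'],knob('s4'))
E
```

```text
[2.93473838e+00 2.67930370e-01 2.73485073e+02] [-9.36303564 -2.89035607 10.59801111] (np.float64(212.79194630872485), np.float64(234.84563758389262))
```

Emit:
servo_tool(plan=[[0,-0.015,0.005,0,0,0,0],[0,-0.03,0.01,0,0,0,0],[0,-0.03,0.01,0,0,0,0],[0,-0.03,0.01,0,0,0,0]])

```text
time: 10.07
tool_pos: [0.6697, -0.0165, 0.2726]
ee_rot: [3.141, -0.003, 0.685]
wrist_force: [-6.1, 5.0, 9.5]
width: 0.0089
finger_force: 30.0
```

```bash
python3 - <<'E'
from h import *
o=robot.get_obs();c=cs(o['tool_pos']);print(c,C.T@o['wrist_force'],knob('s5'))
E
```

```text
[7.97188987e-01 2.60370107e-01 2.72604770e+02] [-7.71041745 -1.64104651  9.54940547] (np.float64(214.66901408450704), np.float64(236.03521126760563))
```

The knob is swinging past straight toward its lock position as the lid eases back, so I can let go and rise clear.

Emit:
servo_tool(plan=[[0,-0.01,0.005,0,0,0,0],[0,-0.01,0.005,0,0,0,0],[0,-0.01,0.005,0,0,0,34],[0,-0.01,0.005,0,0,0,34],[0,-0.01,0.005,0,0,0,34],[0,-0.01,0.005,0,0,0,34],[0,-0.01,-0.1,0,0,0,34],[0,-0.01,-0.2,0,0,0,34],[0,-0.01,-0.3,0,0,0,34],[0,-0.01,-0.45,0,0,0,34],[0,-0.01,-0.45,0,0,0,34],[0,-0.01,-0.45,0,0,0,34]])

```text
time: 11.12
tool_pos: [0.6709, -0.0175, 0.3148]
ee_rot: [3.138, -0.003, 0.683]
wrist_force: [-0.3, 0.5, -1.0]
width: 0.0337
finger_force: 0.0
```

```bash
python3 - <<'E'
from h import *
o=robot.get_obs();c=cs(o['tool_pos']);print(c,C.T@o['wrist_force'],knob('s6'),o['width'])
a=cv2.imread('pics/s6.png');b=robot.snapshot('top')[:,:,::-1]
cv2.imwrite('pics/c3.png',cv2.hconcat([cv2.resize(a[110:302,130:386],(400,300)),cv2.resize(b[80:272,110:366],(400,300))]))
E
```

```text
[  2.35126035   0.60371244 314.83192573] [-0.58751621  0.119249   -1.03045253] (np.float64(216.0472972972973), np.float64(237.03378378378378)) 0.03370724635582505
```

View pics/c3.png

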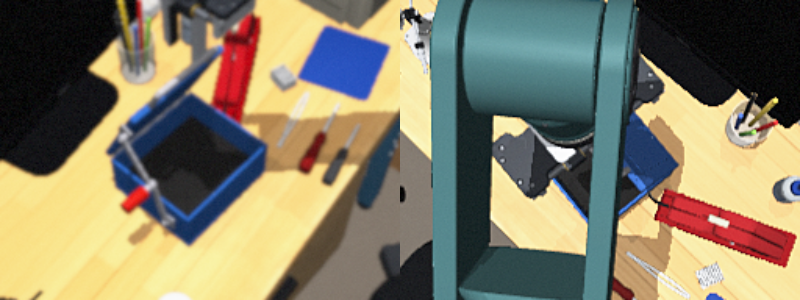

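The stay is locked, with the knob at (216,237) and the lid standing. The gripper is clear above the bar. Next I'll swing out front and to the left.

Emit:
servo_tool(plan=[[0,-0.3,0,0,0,0,34],[0,-0.6,0,0,0,0,34],[0.3,-1,0,0,0,0,60],[0.6,-1,0,0,0,0,94],[1,-1,0,0,0,0,94],[1,-1,0,0,0,0,94],[1,-1,0,0,0,0,94],[1,-1,0,0,0,0,94]])

```text
time: 11.88
tool_pos: [0.6845, 0.1232, 0.3108]
ee_rot: [-3.14, 0.003, 0.683]
wrist_force: [0.3, 0.2, 0.5]
width: 0.0707
finger_force: 0.0
```

```bash
python3 - <<'E'
from h import *
o=robot.get_obs();print(cs(o['tool_pos']),o['joint_positions'],row(w([-108,138,132])),knob('s7'))
E
```

```text
[-98.75447941  99.34648007 310.82581876] [ 9.68253959e-02  4.40882527e-01  7.62014024e-01 -3.96613348e-04
  1.94172946e+00  9.84171271e-01] [ 3.920e-01 -8.800e-02  1.787e+00 -1.000e-03  2.000e-03  4.000e-03] (np.float64(216.2258064516129), np.float64(236.94838709677418))
```

Emit:
servo_tool(plan=[[0.2,-0.1,0.2,0,0,0,94],[0.39,-0.1,0.5,0,0,0,94],[0.39,-0.1,0.8,0,0,0,94],[0.39,-0.1,1,0,0,0,94],[0.39,-0.1,1,0,0,0,94]])

```text
time: 12.35
tool_pos: [0.7058, 0.1542, 0.2072]
ee_rot: [-3.137, 0.008, 0.682]
wrist_force: [-0.0, 0.7, -1.2]
width: 0.0941
finger_force: 0.0
```

Emit:
servo_tool(plan=[[0,0,0.3,0,0,0,94],[0,0,0.6,0,0,0,94],[0,0,0.9,0,0,0,94],[0,0,0.9,0,0,0,94],[0,0,0.9,0,0,0,94]])

```text
time: 12.77
tool_pos: [0.7079, 0.1547, 0.1232]
ee_rot: [-3.141, 0.001, 0.682]
wrist_force: [0.2, 0.5, 1.0]
width: 0.0942
finger_force: 0.0
```

```bash
python3 - <<'E'
from h import *
o=robot.get_obs();print(cs(o['tool_pos']),o['joint_positions'],o['width'],knob('s8'))
a=cv2.imread('pics/s8.png');b=robot.snapshot('wrist')[:,:,::-1]
cv2.imwrite('pics/c4.png',cv2.hconcat([cv2.resize(a[110:302,130:386],(400,300)),cv2.resize(b,(400,300))]))
E
```

```text
[-108.600119    137.37638767  123.15502489] [1.37013138e-01 5.13294594e-01 1.03005971e+00 1.76408640e-06
 1.59957477e+00 1.02576766e+00] 0.0941722837626646 (np.float64(213.21818181818182), np.float64(240.36363636363637))
```

View pics/c4.png

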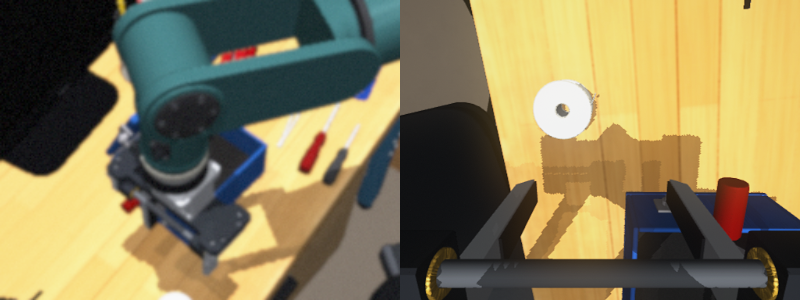

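The right finger stands just in front (-x) of the red knob (730,208). Now I'll push it back along +x.

Emit:
servo_tool(plan=[[0,0.1,0,0,0,0,94],[0,0.18,0,0,0,0,94],[0,0.24,0,0,0,0,94],[0,0.3,0,0,0,0,94],[0,0.36,0.02,0,0,0,94],[0,0.42,0.05,0,0,0,94],[0,0.48,0.08,0,0,0,94],[0,0.54,0.12,0,0,0,94],[0,0.6,0.16,0,0,0,94],[0,0.66,0.2,0,0,0,94],[0,0.7,0.24,0,0,0,94],[0,0.7,0.24,0,0,0,94]])

```text
time: 13.87
tool_pos: [0.7492, 0.105, 0.0933]
ee_rot: [-3.129, 0.006, 0.686]
wrist_force: [-4.8, 6.9, -5.5]
width: 0.0941
finger_force: 4.2
```

```bash
python3 - <<'E'
from h import *
o=robot.get_obs();print(cs(o['tool_pos']),C.T@o['wrist_force'],o['width'])
b=robot.snapshot('wrist')[:,:,::-1]; a=robot.snapshot('scene')[:,:,::-1]
cv2.imwrite('pics/c5.png',cv2.hconcat([cv2.resize(a[110:302,130:386],(400,300)),cv2.resize(b,(400,300))]))
E
```

```text
[-43.9834215  138.32415471  93.29104743] [-8.37787274  0.5201911  -5.5337904 ] 0.09414641388891644
```

View pics/c5.png

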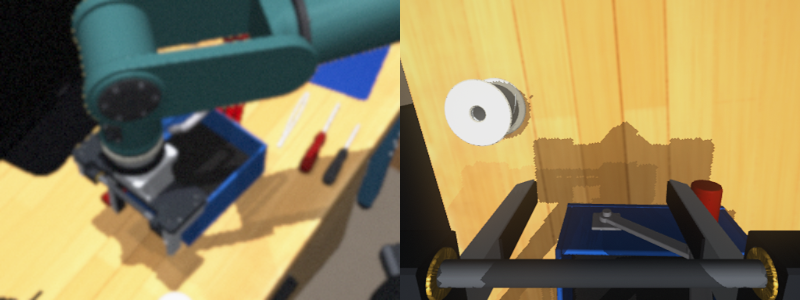

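The knob is at about 37° and still in contact, because the lid sinks slowly. I'll follow it a little further, then wait.

Emit:
servo_tool(plan=[[0,0.03,0.03,0,0,0,94],[0,0.06,0.06,0,0,0,94],[0,0.09,0.1,0,0,0,94],[0,0.12,0.13,0,0,0,94],[0,0.12,0.13,0,0,0,94],[0,0.12,0.13,0,0,0,94],[0,0.12,0.13,0,0,0,94],[0,0.12,0.13,0,0,0,94],[0,0.12,0.13,0,0,0,94],[0,0.12,0.13,0,0,0,94],[0,0.12,0.13,0,0,0,94],[0,0.12,0.13,0,0,0,94]])

```text
time: 14.97
tool_pos: [0.7547, 0.0971, 0.0785]
ee_rot: [-3.125, 0.009, 0.687]
wrist_force: [-7.6, 9.5, -8.5]
width: 0.0937
finger_force: 5.8
```

```bash
python3 - <<'E'
from h import *
o=robot.get_obs();print(cs(o['tool_pos']),C.T@o['wrist_force'],o['width'],o['finger_force'])
b=robot.snapshot('wrist')[:,:,::-1]; cv2.imwrite('pics/w6.png',b)
hsv=cv2.cvtColor(b.copy(),cv2.COLOR_BGR2HSV)
for f in ('w6',):
    m=cv2.inRange(hsv,(0,150,80),(8,255,255))|cv2.inRange(hsv,(172,150,80),(180,255,255)); y,x=np.nonzero(m[200:320,380:]);print(x.min()+380,x.max()+380,y.min()+200,y.max()+200)
E
```

```text
[-34.37731168 137.64484161  78.54742819] [-12.14477563   0.05046243  -8.49514777] 0.09373778258573531 5.801739692687988
380 412 230 283
```

```bash
python3 - <<'E'
from h import *
b=cv2.imread('pics/w6.png'); a=robot.snapshot('scene')[:,:,::-1]
o=robot.get_obs();print(C.T@o['wrist_force'],o['wrist_torque'],o['finger_force'])
cv2.imwrite('pics/c6.png',cv2.hconcat([cv2.resize(a[110:302,130:386],(400,300)),cv2.resize(b,(400,300))]))
E
```

```text
[-11.30269375  -0.61235809  -8.20829852] [ 2.01522414  1.73360874 -0.07204551] 5.617529600858688
```

View pics/c6.png

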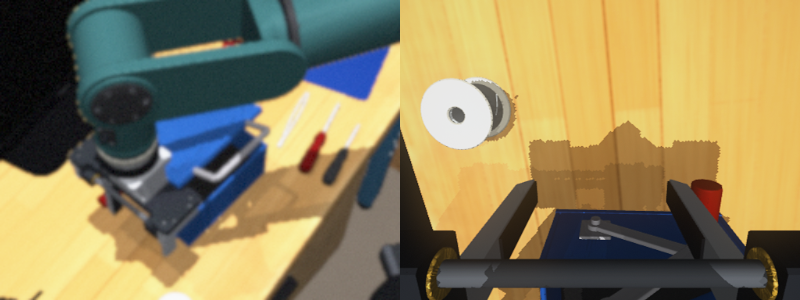

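The lid is well on the way down (its bar is now in front of the case at about (240,150)). The stay is past its tipping point, so I'll back off and let it sink.

Emit:
servo_tool(plan=[[0,-0.2,0,0,0,0,94],[0,-0.4,0,0,0,0,94],[0.2,-0.6,-0.2,0,0,0,94],[0.2,-0.6,-0.5,0,0,0,94],[0.2,-0.6,-0.8,0,0,0,94],[0.2,-0.6,-1,0,0,0,94],[0.2,-0.6,-1,0,0,0,94],[0.2,-0.6,-1,0,0,0,94]])

```text
time: 15.73
tool_pos: [0.7393, 0.1507, 0.1873]
ee_rot: [3.138, -0.003, 0.683]
wrist_force: [0.3, -0.6, -1.0]
width: 0.0943
finger_force: 0.0
```

Emit:
servo_tool(plan=[[0.2,-0.3,-0.3,0,0,0,94],[0.2,-0.6,-0.6,0,0,0,94],[0.2,-0.9,-0.8,0,0,0,94],[0.2,-1,-0.8,0,0,0,94],[0.2,-1,-0.8,0,0,0,94],[0.2,-1,-0.8,0,0,0,94],[0.2,-1,-0.8,0,0,0,94],[0.2,-1,-0.8,0,0,0,94],[0.2,-1,-0.8,0,0,0,94],[0.2,-1,-0.8,0,0,0,94],[0.2,-1,-0.8,0,0,0,94],[0.2,-1,-0.8,0,0,0,94]])

```text
time: 16.73
tool_pos: [0.6907, 0.241, 0.2653]
ee_rot: [-3.142, 0.0, 0.683]
wrist_force: [-0.2, 0.2, 0.2]
width: 0.0941
finger_force: 0.0
```

Emit:
servo_tool(plan=[[0,-0.4,0,0,0,0,94],[0,-0.8,0,0,0,0,94],[0,-1,0,0,0,0,94],[0,-1,0,0,0,0,94],[0,-1,0,0,0,0,94],[0,-1,0,0,0,0,94],[0,-1,0,0,0,0,94],[0,-1,0,0,0,0,94],[0,-1,0,0,0,0,94],[0,-1,0,0,0,0,94],[0,-1,0,0,0,0,94],[0,-1,0,0,0,0,94]])

```text
time: 17.73
tool_pos: [0.6275, 0.3188, 0.2654]
ee_rot: [-3.142, 0.0, 0.683]
wrist_force: [0.4, 0.3, 0.3]
width: 0.0941
finger_force: 0.0
```

```bash
python3 - <<'E'
from h import *
a=robot.snapshot('scene')[:,:,::-1]; cv2.imwrite('pics/s9.png',a)
cv2.imwrite('pics/c7.png',cv2.hconcat([cv2.resize(a[110:302,130:386],(400,300)),cv2.resize(cv2.imread('pics/scene0.png')[110:302,130:386],(400,300))]))
for n in ('lid_bar','knee_knob'):print(n,[(np.round(q['extent']).tolist(),round(q['conf'],2)) for q in robot.find_in(n,'scene')[:2]])
E
```

```text
lid_bar [([247.0, 208.0, 92.0, 87.0], 0.96)]
knee_knob [([213.0, 234.0, 46.0, 22.0], 0.84)]
```

View pics/c7.png

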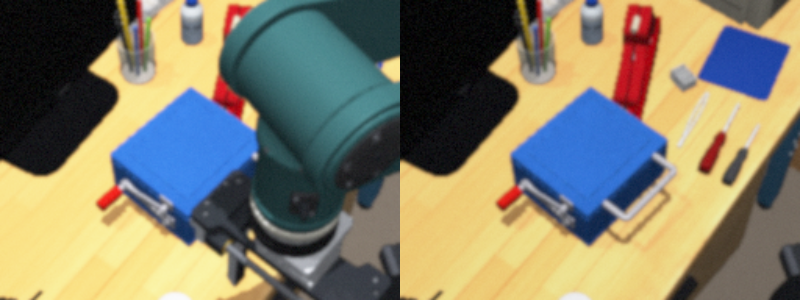

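The lid and knob look as they did at the start (knob at (110,197) in both). I'll wait two more seconds, compare the pixels and hand in.

Emit:
servo_tool(plan=[[0,0,0,0,0,0,94],[0,0,0,0,0,0,94],[0,0,0,0,0,0,94],[0,0,0,0,0,0,94],[0,0,0,0,0,0,94],[0,0,0,0,0,0,94],[0,0,0,0,0,0,94],[0,0,0,0,0,0,94],[0,0,0,0,0,0,94],[0,0,0,0,0,0,94],[0,0,0,0,0,0,94],[0,0,0,0,0,0,94]])

```text
time: 18.88
tool_pos: [0.6273, 0.3191, 0.2655]
ee_rot: [-3.142, -0.0, 0.683]
wrist_force: [0.4, 0.1, 0.6]
width: 0.094
finger_force: 0.0
```

Emit:
servo_tool(plan=[[0,0,0,0,0,0,94],[0,0,0,0,0,0,94],[0,0,0,0,0,0,94],[0,0,0,0,0,0,94],[0,0,0,0,0,0,94],[0,0,0,0,0,0,94],[0,0,0,0,0,0,94],[0,0,0,0,0,0,94],[0,0,0,0,0,0,94],[0,0,0,0,0,0,94],[0,0,0,0,0,0,94],[0,0,0,0,0,0,94]])

```text
time: 19.88
tool_pos: [0.6273, 0.3191, 0.2655]
ee_rot: [-3.142, -0.0, 0.683]
wrist_force: [0.1, 0.3, -1.0]
width: 0.0941
finger_force: 0.0
```

```bash
python3 - <<'E'
from h import *
k=knob('s10'); f=[cv2.imread(f'pics/{n}.png').astype(int)[165:250,190:245] for n in ('scene0','s9','s10')]
d=[abs(f[2]-g).max(2) for g in f[:2]]; print(k,[(x.mean(),(x>40).sum()) for x in d])
if all((x>40).sum()<40 for x in d): print(robot.close_job())
E
```

```text
(np.float64(199.6283185840708), np.float64(236.12389380530973)) [(np.float64(20.317860962566844), np.int64(0)), (np.float64(2.7993582887700534), np.int64(0))]
the job is handed in; nothing more can be done
None
```

The job is handed in at about 20 s of the 54 s allowed, though no verdict came back: the stay locked and held the lid up with the gripper clear, I folded the knee back, and the lid came down shut, with lid and knob matching the starting picture; the bottle, spool and heat sink were never approached.

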